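# Pull the blind plug out of the drive housing with the puller rod

### The arm

A 7-joint arm with a two-finger parallel gripper is mounted at the origin on the work surface. World frame = base frame: x ahead of the robot, y to its left, z up, the work surface at z = 0. Lengths are in m, angles in rad, forces in N, time in s.
With the tool pointing down it reaches from about 0.425 to 0.875 m from the base axis. Payload 9.9 kg.
Tool frame: the origin (TCP) lies midway between the tips of the shut fingers; the grasp point (between the pads) lies 19 mm behind it; z points along the fingers, y is the direction in which the jaws open and shut (so a half turn about z gives the same grasp; the last joint's range is limited). The gripper opens to 85 mm and grips with 20 to 120 N. Pads are 22 mm wide; open, the fingers measure 114 mm over their backs; the gripper's body (76 mm by 85 mm) begins 54 mm behind the grasp point. The pads swing forward as they close: fully open they stand 13 mm farther back than shut.
Start: joints at [1.242, 0.576, 0.025, 1.437, -0.015, 1.129, -0.057], TCP at [0.164, -0.655, 0.231] pointing down, gripper open.
Joint ranges: [-2.76, 2.76], [-0.34, 2.15], [-1.52, 1.57], [0.19, 2.46], [-1.09, 4.23], [0.17, 1.99], [-2.82, 2.82]. Speed limits (rad/s): [2.22, 2.22, 3.01, 3.01, 3.14, 3.14, 3.14].

### API

Orientations are given as a unit quaternion [w, x, y, z].
In Python, from cell import arm gives the robot as it stands. The module is installed in compiled form; this text tells all that it offers.
- The arm moves only by the tool carry_out, never from a script. Its argument "commands" is a list of rows, each a list of 7 numbers: the turn, a rotation vector about the tool's x, y, z in units of 5 degrees (1.0 is 5 degrees), then the shift along the tool's x, y, z in units of 25 mm (1.0 is 25 mm), then the opening, from 0 (shut) to 1 (fully open). A call has exactly 10 rows; each row shifts and turns the commanded pose from where the row before left it, along the tool's axes as they then stand; what a row does not reach is not made up. A row lasts 1/12 s, in which the tool goes at most 41.7 mm and 7.16 degrees, less where a joint would pass 70% of its speed; a pose out of reach is approached as far as the arm can. A call is refused whole if a number of a shift passes 1 or a number of a turn 1, either way. A call with a gripper value outside its range is refused whole. The fingers move at their own pace and stop on an object; "squeeze" is the grip in N (left out, the last holds). Time passes only in rows, so rows that do not move let the fingers close, or fill a call up. It gives the time, the measured TCP pose, the force and the opening at its end, in the units of the state.
- arm.observe(): the state, without advancing time (a new reading comes with each control period).
- arm.read_camera(name): name is "scene" or "top" or "wrist"; returns the picture (400x640x3 uint8, red, green, blue); there is no depth.
- arm.camera_params(name): a dict with "camera_matrix" (3x3 intrinsics, pixels), "distortion" ([k1, k2, p1, p2, k3] as OpenCV has them; the pictures are not rectified), "world_from_camera" (4x4, takes a point from camera to world coordinates). Camera axes: x right, y down, z forward; pixel columns grow to the right and rows downward; lengths in m; the calibration is good to about 2 mm. A picture is of the moment at which its call begins: read the wrist's pose just before it. camera_params takes no time and is no camera call; for the wrist camera it gives the pose at the moment of the call.
- arm.job_done(): hands the job in, once; it reports no verdict.
The state is a dict: "clock": time; "joint_pos": joint angles; "qd": joint speeds; "tau": joint torques, N m; "ee_pos": TCP position; "tool_rot": TCP orientation; "contact_force": force on the tool from outside, world axes, zero at the start; "torque": the same for the moment, N m; "opening": opening from 0.0 (shut) to 1.0 (fully open).
Only numpy, scipy, OpenCV 4.12 (cv2) and the standard library are available. Lean on these libraries where they do the work, as an engineer would, in place of code of your own. Each camera call takes 0.05 s, during which the arm holds its last target. There are 200 camera calls.

### The job

Take the puller rod from its stand, screw it clockwise, gently and without forcing it, all the way into the square blind plug in the housing held by the little vice, and pull the plug straight up out of the housing by the rod. Then stand the plug upright on the floor of the sheet-metal tray with the rod still in it, and let go. Do not touch the plug with the fingers, and leave the other things on the bench where they are.

Things in the scene. Friction and masses are not known exactly. Their poses are not given: they have to be found in the camera images.
- housing: Small blue bench vice (jaws along x, its steel T-bar at -x) clamping an aluminium drive housing, 80 mm along x, 78 mm along y, flat top 90 mm above the bench. Fixed. Origin: centre of the underside, on the bench; z up.
- pocket (a point): Centre of the mouth of the square pocket in the housing's top: 45.5 mm wide, 32 mm deep, sides along the housing's x and y. It holds the plug. A spring seal in its walls grips the plug all the way: drawing it out takes about 6 to 15 N of upward pull, its weight included; it is free after 32 mm.
- plug: Square steel blind plug, 44 x 44 x 32 mm high, about 0.22 kg, flat closed underside. At the start fully in the pocket, top flush with the housing, nothing to grip. Origin: centre of its underside; z up, top face at z = 32 mm.
- thread (a point): Centre of the plug's top face, on its axis. A round metal insert is tapped with a coarse two-start quick thread: a 14.4 mm hole crossed by a slot 8 mm wide, 30 mm long. The rod's lug bar drops in only when it lies along the slot (within about 0.1 rad). The slot's angle to the plug's x axis is not measured: within 0.5 rad either way (a half turn is the same). Find it by feel or sight.
- rod_collar (a point): Centre of the underside of the rod's collar. Standing on the insert with the lugs beside the slot it is 12.3 mm above the plug's top face; once the lugs find the slot it sinks onto the face. Then turn 0.9 rad clockwise from above, nearly free, to a hard stop; 0.7 rad or more holds the plug, turning back frees the rod. Pushes over 40 N or twists over 0.4 N m force it.
- rod: Steel puller rod, 117.5 mm long, 0.15 kg, upright. Origin: tip of its nose; z up the rod. Nose tapers from 6 to 12 mm diameter over 9 mm; lug bar at z = 9 to 14 mm, 26 mm long along x, 6 mm wide; 12 mm shaft; collar 32 mm across, 6 mm thick, underside at z = 21.3 mm; flat handle on top.
- rod_handle (a point): Centre of the rod's flat dark steel handle, 96.5 mm above the nose tip: 42 mm long along the rod's x, 42 mm high, 12 mm thick along y; pinch it across y.
- stand: Grey plastic tool block 150 x 62 mm, 45 mm high, fixed. Origin: centre of the underside, z up. The rod hangs by its collar in the 28.5 mm hole at x = +42 mm and lifts straight out; a plain drift is in the small hole at x = -42 mm.
- tray: Shallow sheet-metal parts tray, 160 mm along x, 130 mm along y, walls 3 mm thick and 20 mm high, inner floor 3 mm above the bench. Fixed. Origin: centre of the underside, z up. A small ball bearing lies near the corner at x = +55, y = +40 mm; the rest is clear.
- bearing: Ball bearing 22 mm across, 7 mm thick, lying in the tray; leave it. Origin: centre of its underside.
- drift: Plain round drift 18 mm thick in the stand, without lugs or collar, its top 95 mm above the bench; leave it. Origin: its lower tip.
- driver: Screwdriver 180 mm long lying beyond the vice, along its own x; leave it.
- jar: Clear screw jar, 60 mm across, 75 mm high, beyond the vice; leave it. Origin: centre of the underside.
- carton: Cardboard carton 70 x 100 x 60 mm, beyond the vice; leave it. Origin: centre of the underside.
- tape: Black roll of tape 90 mm across, 24 mm high, lying beyond the vice; leave it.
- spanner: Spanner 150 mm long lying beyond the vice, along its own x; leave it.
- spray: White spray can 55 mm across, 190 mm high, at the left; leave it. Origin: centre of the underside.
Things that resemble listed ones, but are neither listed nor needed, are in the scene too. What is shaped like the rod but orange is not meant.

How it is judged:
On the way, in this order (a step that is already met when the one before it is completed fails the run):
1. the rod's collar sits on the plug (within 2 mm, 3 mm off centre, 0.06 rad) while the plug is still home in the housing (z of rod_collar in the frame of plug between 0.029 and 0.034 m and horizontal distance between rod_collar and plug below 0.003 m and angle between the z axis of rod and the z axis of plug, either way round below 0.06 rad and z of plug in the frame of housing below 0.0605 m), for 0.1 s.
2. the plug hangs on the rod wholly above the housing, within 12 mm of the pocket's axis (z of plug in the frame of housing above 0.0905 m and horizontal distance between plug and housing below 0.012 m and z of rod_collar in the frame of plug below 0.036 m and contact force between plug and housing below 0.2 N), for 0.05 s.
At the end, for the whole second after the job is handed in: The plug stands flat (tilt under 0.06 rad) on the tray's inner floor, its centre within 65 mm of the tray's centre, with the rod still in it (collar within 4 mm of its face, rod within 0.1 rad of upright), both at rest and released (horizontal distance between plug and tray below 0.065 m and height (world z) of plug between 0.001 and 0.006 m and angle between plug's own z axis and vertical below 0.06 rad and z of rod_collar in the frame of plug below 0.036 m and horizontal distance between rod_collar and plug below 0.004 m and angle between rod's own z axis and vertical below 0.1 rad and linear speed of each of plug, rod below 0.02 m/s); the robot touches nothing.
It fails at once if a finger touches the plug (contact force between the fingers and plug above 0.5 N).
It fails at once if the rod is forced in the plug: their contact forces add up to over 75 N (contact force between rod and plug above 75 N).
It fails at once if the plug lands hard on the tray (over 60 N) (contact force between plug and tray above 60 N).
It fails at once if another thing is moved by more than 30 mm (distance of any of drift, bearing, driver, jar, carton, tape, spanner, spray from where it was at the start of the episode above 0.03 m).
It also fails if it takes over 72 s, if anything falls off the work surface, if the arm or the gripper's body presses on something with over 40 N, if the wrist force passes 120 N, or if a joint passes its speed limit or range.

## Working session

There is one attempt and no reset: what is moved stays moved. The work goes in short steps, Python scripts to look and compute and a tool call to move; the robot and the scene stay as the last step left them, time stands still between calls to the robot, and variables do not carry over. Pictures are saved under pics/ and viewed, about 8 in all and at most 12, crops included, and the job is handed in when it is done.

Besides the shell and the picture viewer there is one more tool, called after "Emit:" as name(argument=value, ...), one argument or row to a line, values as JSON. carry_out: Moves the arm, as the interface text tells. Its arguments: {"type":"object","properties":{"commands":{"type":"array"},"squeeze":{"type":"number"}},"required":["commands"]}

```bash
mkdir -p pics; cat > h.py <<'E'
from cell import arm
import numpy as np, cv2
from scipy.spatial.transform import Rotation as R
def snap(cam,f=None):
    p=arm.camera_params(cam); im=arm.read_camera(cam)
    if f: cv2.imwrite('pics/'+f,im[:,:,::-1])
    return im,p
def ray(p,uv):
    K=np.array(p['camera_matrix']);D=np.array(p['distortion']);T=np.array(p['world_from_camera'])
    x=cv2.undistortPoints(np.array([[uv]],float),K,D)[0,0]
    return T[:3,3],T[:3,:3]@np.array([x[0],x[1],1])
def at_z(p,uv,z):
    o,d=ray(p,uv); return o+d*(z-o[2])/d[2]
def proj(p,X):
    K=np.array(p['camera_matrix']);D=np.array(p['distortion']);T=np.linalg.inv(np.array(p['world_from_camera']))
    return cv2.projectPoints(np.array(X,float).reshape(-1,3),cv2.Rodrigues(T[:3,:3])[0],T[:3,3],K,D)[0][:,0]
def st():
    s=arm.observe(); q=s['tool_rot']; r=R.from_quat([q[1],q[2],q[3],q[0]])
    print('t',s['clock'],'p',np.round(s['ee_pos'],4),'\n',np.round(r.as_matrix(),3).tolist(),'F',np.round(s['contact_force'],1),'M',np.round(s['torque'],2),'op',round(s['opening'],3),'j7',np.round(s['joint_pos'],2))
    return s,r
E
python3 - <<'E'
from h import *
st()
a,p=snap('top','top.png');b,q=snap('scene','scene.png')
for x in(p,q):print(np.round(x['world_from_camera'],3),np.round(x['camera_matrix'],1))
E
```

```text
t 0.0 p [ 0.1635 -0.6544  0.2304] 
 [[0.97, 0.242, -0.0], [0.242, -0.97, 0.002], [-0.0, -0.002, -1.0]] F [-0.6  0.6 -0.3] M [ 0.07  0.   -0.  ] op 0.998 j7 [ 1.24  0.58  0.02  1.44 -0.02  1.13 -0.06]
[[ 0.02  -0.995  0.1    0.488]
 [-1.    -0.019  0.009  0.065]
 [-0.007 -0.101 -0.995  1.226]
 [ 0.     0.     0.     1.   ]] [[443.6   0.  316.4]
 [  0.  443.6 199.8]
 [  0.    0.    1. ]]
[[ 0.861  0.37  -0.348  0.975]
 [ 0.508 -0.647  0.568 -0.508]
 [-0.015 -0.666 -0.746  0.866]
 [ 0.     0.     0.     1.   ]] [[376.2   0.  326.3]
 [  0.  376.2 203.9]
 [  0.    0.    1. ]]
```

View pics/top.png

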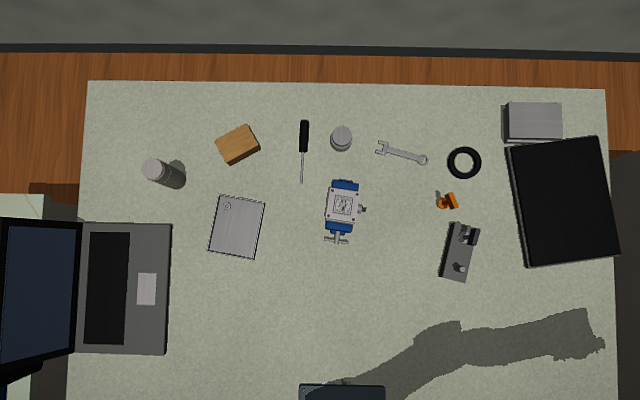

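View pics/scene.png

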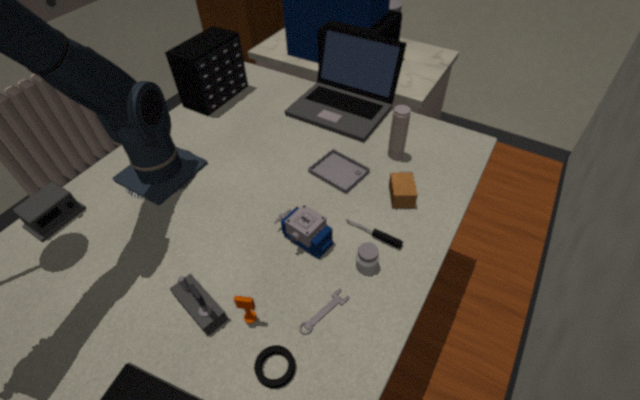

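The top view shows the stand at about (459,251), with a dark handle near (468,236) and the drift near (460,266). The orange look-alike is at (447,200), the housing at (343,206) and the tray at (237,227). I'll confirm with an enlarged crop.

```bash
python3 - <<'E'
from h import *
im=cv2.imread('pics/top.png')
def c(x,y,w,h,s): return cv2.resize(im[y:y+h,x:x+w],None,fx=s,fy=s,interpolation=cv2.INTER_CUBIC)
a=c(430,190,60,100,6);b=c(315,170,60,100,6)
cv2.imwrite('pics/crop.png',np.hstack([a,b]))
p=arm.camera_params('top')
for n,uv,z in[('rod handle',(468,234),.14),('stand',(459,251),.045),('hous',(343,206),.09),('tray',(237,227),.02)]:print(n,np.round(at_z(p,uv,z),3))
E
```

```text
rod handle [ 0.521 -0.298  0.14 ]
stand [ 0.478 -0.305  0.045]
hous [0.588 0.007 0.09 ]
tray [0.531 0.291 0.02 ]
```

View pics/crop.png

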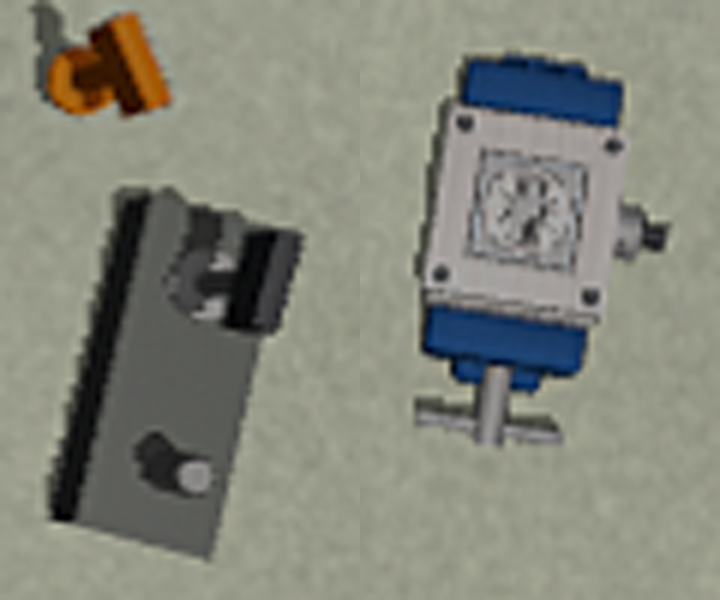

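The dark-handled rod is in the far (+x) hole of the stand, with its collar at about (464,237) and handle top at about (477,237). It fits the description. The orange one at (447,200) is the look-alike, and the plain grey drift is at (462,269). Next I'll work out the approach.

```bash
python3 - <<'E'
from h import *
s,r=st()
p=arm.camera_params('top')
print('collar',at_z(p,(464.2,237.2),.051),'htop',at_z(p,(477.2,237),.141))
a=at_z(p,(480,228.7),.141);b=at_z(p,(475,245.3),.141);print('hdir',np.arctan2(*(a-b)[1::-1]),np.linalg.norm(a-b))
w=arm.camera_params('wrist')
T=np.array(w['world_from_camera']);print('cam in tool',r.inv().apply(T[:3,3]-s['ee_pos']),np.round(r.inv().as_matrix()@T[:3,:3],2),np.array(w['camera_matrix'])[0,0])
h=at_z(p,(477.2,237),.141)
tgt=np.array([h[0],h[1],.26]);print('tool units',r.inv().apply(tgt-s['ee_pos'])/.025)
E
```

```text
t 0.1 p [ 0.1635 -0.6545  0.2305] 
 [[0.97, 0.242, -0.0], [0.242, -0.97, 0.001], [-0.0, -0.001, -1.0]] F [ 0.1 -0.5 -0. ] M [-0.04 -0.02  0.02] op 0.998 j7 [ 1.24  0.58  0.02  1.44 -0.02  1.13 -0.06]
collar [ 0.5146598  -0.31719923  0.051     ] htop [ 0.51367508 -0.31985841  0.141     ]
hdir -0.3063811973392425 0.042674535157995436
cam in tool [ 0.08253617 -0.0007353  -0.14230966] [[ 0.   -0.95 -0.32]
 [ 1.    0.   -0.  ]
 [ 0.   -0.32  0.95]] 316.2684424244645
tool units [16.83301514 -9.59234776 -1.16532551]
```

Emit:
carry_out(
  commands=[
    [0,0,0,1,-0.57,-0.07,1],
    [0,0,0,1,-0.57,-0.07,1],
    [0,0,0,1,-0.57,-0.07,1],
    [0,0,0,1,-0.57,-0.07,1],
    [0,0,0,1,-0.57,-0.07,1],
    [0,0,0,1,-0.57,-0.07,1],
    [0,0,0,1,-0.57,-0.07,1],
    [0,0,0,1,-0.57,-0.07,1],
    [0,0,0,1,-0.57,-0.07,1],
    [0,0,0,1,-0.57,-0.07,1],
  ],
)

```text
clock: 0.93
ee_pos: [0.3723, -0.4548, 0.2486]
tool_rot: [-0.0, 0.993, 0.122, -0.0]
contact_force: [-0.1, -0.2, -1.3]
opening: 1.005
```

Emit:
carry_out(
  commands=[
    [0,0,0,1,-0.57,-0.07,1],
    [0,0,0,1,-0.57,-0.07,1],
    [0,0,0,1,-0.57,-0.07,1],
    [0,0,0,1,-0.57,-0.07,1],
    [0,0,0,1,-0.57,-0.07,1],
    [0,0,0,1,-0.57,-0.07,1],
    [0,0,0,0.8,-0.57,-0.07,1],
    [0,0,1,0,0,0,1],
    [0,0,1,0,0,0,1],
    [0,0,1,0,0,0,1],
  ],
)

```text
clock: 1.77
ee_pos: [0.5125, -0.3174, 0.2606]
tool_rot: [-0.0, 1.0, -0.01, -0.0]
contact_force: [0.3, 0.3, -0.3]
opening: 1.002
```

Emit:
carry_out(
  commands=[
    [0,0,1,0,0,0,1],
    [0,0,1,0,0,0,1],
    [0,0,1,0,0,0,1],
    [0,0,0.3,0,0,0,1],
    [0,0,0,0,0,0,1],
    [0,0,0,0,0,0,1],
    [0,0,0,0,0,0,1],
    [0,0,0,0,0,0,1],
    [0,0,0,0,0,0,1],
    [0,0,0,0,0,0,1],
  ],
)

```text
clock: 2.6
ee_pos: [0.5123, -0.3181, 0.261]
tool_rot: [-0.0, 0.988, -0.152, -0.0]
contact_force: [-0.4, -0.3, 0.3]
opening: 1.002
```

```bash
python3 - <<'E'
from h import *
st(); im,p=snap('wrist','w1.png')
print(proj(p,[[.5137,-.3199,.141]]))
E
```

```text
t 2.6 p [ 0.5123 -0.3181  0.261 ] 
 [[0.954, -0.3, -0.0], [-0.3, -0.954, 0.0], [-0.0, -0.0, -1.0]] F [-0.4 -0.3  0.3] M [0.04 0.03 0.02] op 1.002 j7 [ 0.41  0.44  0.1   1.6  -0.05  1.1  -1.35]
[[321.82425435 189.31371401]]
```

View pics/w1.png

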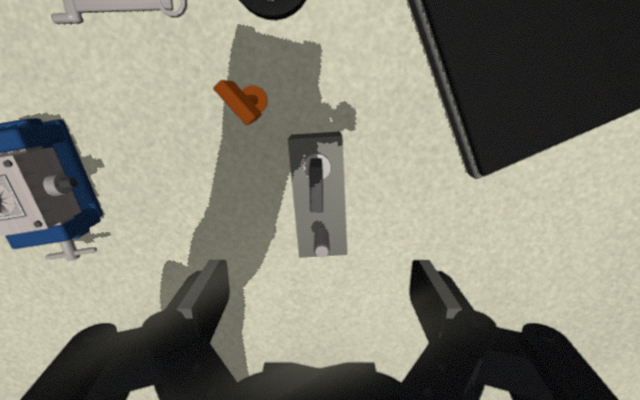

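The wrist view shows the rod's handle in the stand at about (316,185) and nearly aligned with the image vertical. The drift is at (321,250) and the orange look-alike at (243,100).

```bash
python3 - <<'E'
from h import *
im=cv2.imread('pics/w1.png')
cv2.imwrite('pics/w1c.png',cv2.resize(im[130:230,280:360],None,fx=6,fy=6,interpolation=cv2.INTER_CUBIC))
E
```

```text
(no output)
```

View pics/w1c.png

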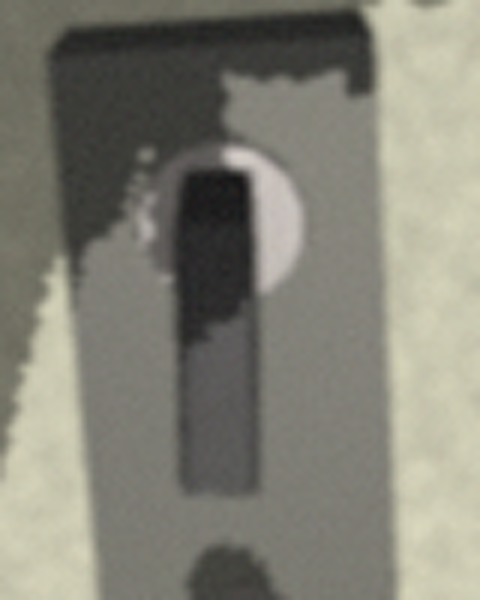

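```bash
python3 - <<'E'
from h import *
s,r=st();p=arm.camera_params('wrist')
e=at_z(p,(316.67,212.2),.141); d=r.apply([1,0,0]); c=e+.021*d
print(c, proj(p,[c+.021*d,c]), np.linalg.norm(at_z(p,(310,212.2),.141)-at_z(p,(323.3,212.2),.141)))
col=at_z(p,(280+232/6,130+220/6),.051);print('collar',col)
print('units',r.inv().apply(c-s['ee_pos'])/.025)
E
```

```text
t 2.65 p [ 0.5123 -0.3181  0.2611] 
 [[0.954, -0.3, 0.0], [-0.3, -0.954, -0.0], [0.0, -0.0, -1.0]] F [-0.9  0.4 -1.2] M [-0.01  0.    0.01] op 1.003 j7 [ 0.41  0.44  0.1   1.6  -0.05  1.1  -1.35]
[ 0.51481322 -0.31550719  0.14100125] [[316.56299012 165.86063857]
 [316.61795755 189.59921301]] 0.011819054489850335
collar [ 0.51401318 -0.31693065  0.051     ]
units [ 0.06298569 -0.13063736  4.80332162]
```

Emit:
carry_out(
  commands=[
    [0,0,0,0.05,-0.1,0.8,1],
    [0,0,0,0,0,0.8,1],
    [0,0,0,0,0,0.8,1],
    [0,0,0,0,0,0.8,1],
    [0,0,0,0,0,0.8,1],
    [0,0,0,0,0,0.8,1],
    [0,0,0,0,0,0.8,1],
    [0,0,0,0,0,0.4,1],
    [0,0,0,0,0,0.4,1],
    [0,0,0,0,0,0,1],
  ],
)

```text
clock: 3.48
ee_pos: [0.5137, -0.3156, 0.0995]
tool_rot: [-0.0, 0.988, -0.152, -0.001]
contact_force: [-0.3, 0.5, 1.2]
opening: 1.002
```

Emit:
carry_out(
  commands=[
    [0,0,0,0,0,0,0.3],
    [0,0,0,0,0,0,0.1],
    [0,0,0,0,0,0,0],
    [0,0,0,0,0,0,0],
    [0,0,0,0,0,0,0],
    [0,0,0,0,0,0,0],
    [0,0,0,0,0,0,0],
    [0,0,0,0,0,0,0],
    [0,0,0,0,0,0,0],
    [0,0,0,0,0,0,0],
  ],
  squeeze=60,
)

```text
clock: 4.32
ee_pos: [0.5145, -0.3162, 0.1015]
tool_rot: [0.0, 0.988, -0.152, 0.0]
contact_force: [-0.3, 1.3, 5.4]
opening: 0.131
```

```bash
python3 - <<'E'
from h import *
st()
E
```

```text
t 4.3167 p [ 0.5145 -0.3162  0.1015] 
 [[0.954, -0.3, 0.001], [-0.3, -0.954, -0.0], [0.001, 0.0, -1.0]] F [-0.3  1.3  5.4] M [ 0.12  0.19 -0.02] op 0.131 j7 [ 0.43  0.61  0.07  1.79 -0.06  0.75 -1.34]
```

Emit:
carry_out(
  commands=[
    [0,0,0,0,0,-0.3,0],
    [0,0,0,0,0,-0.6,0],
    [0,0,0,0,0,-0.9,0],
    [0,0,0,0,0,-0.9,0],
    [0,0,0,0,0,-0.9,0],
    [0,0,0,0,0,-0.9,0],
    [0,0,0,0,0,-0.9,0],
    [0,0,0,0,-0.3,0,0],
    [0,0,0,-0.28,-0.6,0,0],
    [0,0,0,-0.28,-0.9,0,0],
  ],
)

```text
clock: 5.15
ee_pos: [0.5136, -0.2701, 0.2359]
tool_rot: [0.001, 0.988, -0.153, -0.0]
contact_force: [-0.4, 0.5, -1.7]
opening: 0.133
```

Emit:
carry_out(
  commands=[
    [0,0,0,-0.28,-0.95,0,0],
    [0,0,0,-0.28,-0.95,0,0],
    [0,0,0,-0.28,-0.95,0,0],
    [0,0,0,-0.28,-0.95,0,0],
    [0,0,0,-0.28,-0.95,0,0],
    [0,0,0,-0.28,-0.95,0,0],
    [0,0,0,-0.28,-0.95,0,0],
    [0,0,0,-0.28,-0.95,0,0],
    [0,0,0,-0.28,-0.95,0,0],
    [0,0,0,-0.28,-0.95,0,0],
  ],
)

```text
clock: 5.98
ee_pos: [0.5184, -0.0199, 0.2356]
tool_rot: [0.0, 0.988, -0.152, -0.0]
contact_force: [-0.7, 0.7, -2.0]
opening: 0.134
```

Emit:
carry_out(
  commands=[
    [0,0,0,-0.28,-0.9,0,0],
    [0,0,0,-0.28,-0.6,0,0],
    [0,0,0,0,-0.4,0,0],
    [0,0,0,0,0,0,0],
    [0,0,0,0,0,0,0],
    [0,0,0,0,0,0,0],
    [0,0,0,0,0,0,0],
    [0,0,0,0,0,0,0],
    [0,0,0,0,0,0,0],
    [0,0,0,0,0,0,0],
  ],
)

```text
clock: 6.82
ee_pos: [0.5199, 0.0276, 0.2361]
tool_rot: [0.0, 0.988, -0.152, -0.0]
contact_force: [-0.7, 0.9, -1.1]
opening: 0.134
```

```bash
python3 - <<'E'
from h import *
st(); im,p=snap('wrist','w2.png')
print(proj(p,[[.588,.007,.09]]))
E
```

```text
t 6.8167 p [0.5199 0.0276 0.2361] 
 [[0.954, -0.301, -0.0], [-0.301, -0.954, -0.0], [0.0, 0.0, -1.0]] F [-0.7  0.9 -1.1] M [-0.02 -0.02  0.03] op 0.134 j7 [-0.16  0.34  0.02  1.84 -0.01  0.96 -2.01]
[[319.40854562 104.79757944]]
```

View pics/w2.png

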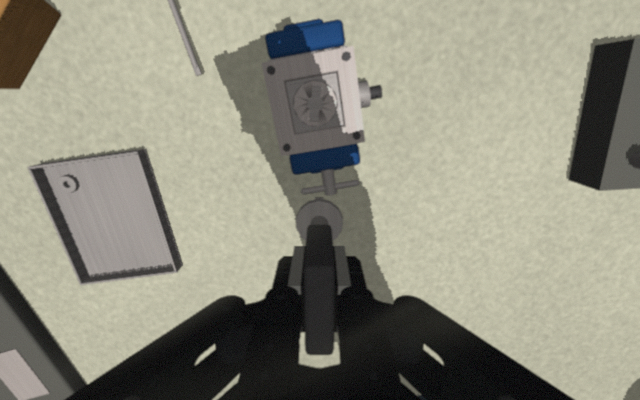

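The wrist view shows the rod gripped, with its collar at (319,220). The plug insert is at about (315,102) and the tray at (110,215). I'll rectify the housing's top plane to read the slot angle.

```bash
cat >> h.py <<'E'
def rect(im,p,c,z,half=.045,px=10000):
    g=np.arange(half,-half,-1/px); X,Y=np.meshgrid(g,g,indexing='ij') # rows: +x up, cols: +y left
    P=np.stack([c[0]+X,c[1]+Y,np.full_like(X,z)],-1).reshape(-1,3)
    uv=proj(p,P).reshape(X.shape+(2,)).astype(np.float32)
    return cv2.remap(im,uv[...,0],uv[...,1],cv2.INTER_CUBIC)
E
python3 - <<'E'
from h import *
im=cv2.imread('pics/w2.png');p=arm.camera_params('wrist')
r=rect(im,p,(.588,.007),.09,.03,20000)
g=cv2.cvtColor(r,cv2.COLOR_BGR2LAB);g[:,:,0]=cv2.createCLAHE(3,(4,4)).apply(g[:,:,0]);
cv2.imwrite('pics/r2.png',np.hstack([cv2.resize(rect(im,p,(.588,.007),.09,.045,10000),(390,390)),cv2.resize(cv2.cvtColor(g,cv2.COLOR_LAB2BGR),(390,390))]))
E
```

```text
(no output)
```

View pics/r2.png

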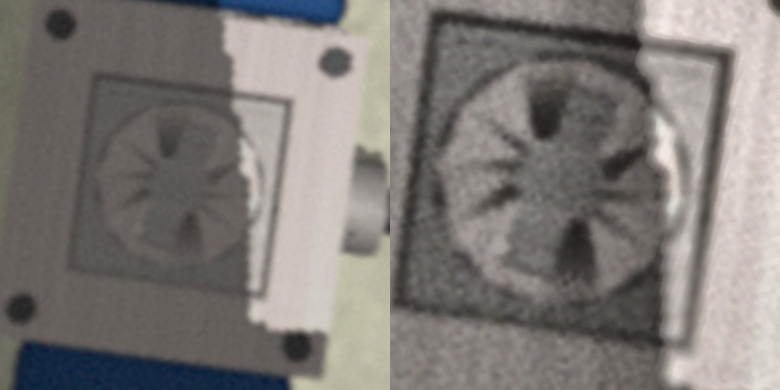

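```bash
python3 - <<'E'
from h import *
im=cv2.imread('pics/w2.png');p=arm.camera_params('wrist');s,r=st()
t=np.linspace(0,2*np.pi,200)
S=8;x0,y0=285,190
c=cv2.resize(im[y0:y0+60,x0:x0+70],None,fx=S,fy=S,interpolation=cv2.INTER_CUBIC);c=cv2.convertScaleAbs(c,alpha=1.6)
for z,col in[(.0505,(0,255,0)),(.0565,(0,0,255))]:
    P=np.array(s['ee_pos'])+r.apply(np.c_[.016*np.cos(t),.016*np.sin(t),0*t+z])
    uv=(proj(p,P)-[x0,y0]+.5)*S
    cv2.polylines(c,[uv.astype(int)],True,col,1)
cv2.imwrite('pics/col.png',c)
E
```

```text
t 6.8667 p [0.5199 0.0278 0.2361] 
 [[0.954, -0.301, 0.0], [-0.301, -0.954, -0.0], [0.0, 0.0, -1.0]] F [-0.   0.  -1.5] M [ 0.01  0.05 -0.01] op 0.131 j7 [-0.16  0.34  0.02  1.84 -0.01  0.96 -2.01]
```

View pics/col.png

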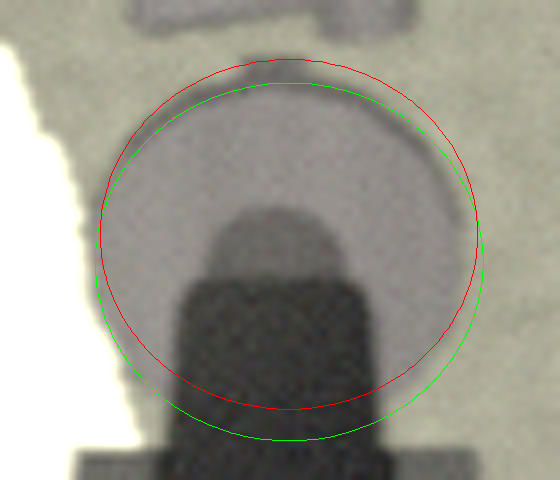

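The collar shows about 1.1 mm toward tool −y of the prediction, which is within calibration. The slot reads +0.215 rad in the world, with the plug centre at about (0.590, 0.0095). I'll move over it, turn to the slot and descend.

Emit:
carry_out(
  commands=[
    [0,0,0,0.4,-0.02,0,0],
    [0,0,0,0.7,-0.03,0,0],
    [0,0,0,0.8,-0.04,0,0],
    [0,0,0,0.7,-0.03,0,0],
    [0,0,0,0.3,-0.02,0,0],
    [0,0,-1,0,0,0,0],
    [0,0,-1,0,0,0,0],
    [0,0,-1,0,0,0,0],
    [0,0,-1,0,0,0,0],
    [0,0,-1,0,0,0,0],
  ],
)

```text
clock: 7.7
ee_pos: [0.5902, 0.0097, 0.2359]
tool_rot: [-0.0, 0.998, 0.068, -0.0]
contact_force: [0.4, 0.4, -0.4]
opening: 0.133
```

Emit:
carry_out(
  commands=[
    [0,0,-0.96,0,0,0.3,0],
    [0,0,0,0,0,0.6,0],
    [0,0,0,0,0,0.6,0],
    [0,0,0,0,0,0.5,0],
    [0,0,0,0,0,0.3,0],
    [0,0,0,0,0,0.2,0],
    [0,0,0,0,0,0,0],
    [0,0,0,0,0,0,0],
    [0,0,0,0,0,0,0],
    [0,0,0,0,0,0,0],
  ],
)

```text
clock: 8.53
ee_pos: [0.5906, 0.0098, 0.1743]
tool_rot: [0.0, 0.994, 0.107, 0.001]
contact_force: [0.4, 0.4, -1.3]
opening: 0.132
```

```bash
python3 - <<'E'
from h import *
s,r=st(); im,p=snap('wrist')
print(np.arctan2(r.as_matrix()[1,0],r.as_matrix()[0,0]))
im=im[:,:,::-1]
a=cv2.convertScaleAbs(cv2.resize(im[170:320,250:390],None,fx=4,fy=4,interpolation=cv2.INTER_CUBIC),alpha=1.6)
cv2.imwrite('pics/w3.png',a)
E
```

```text
t 8.5333 p [0.5906 0.0098 0.1743] 
 [[0.977, 0.213, 0.001], [0.213, -0.977, 0.0], [0.001, 0.0, -1.0]] F [ 0.4  0.4 -1.3] M [ 0.01  0.01 -0.03] op 0.132 j7 [-0.03  0.5  -0.1   1.74  0.06  0.9  -1.51]
0.21513859163544877
```

View pics/w3.png

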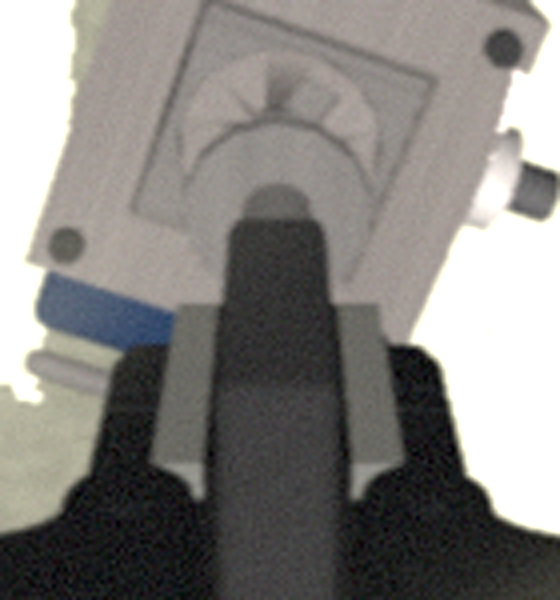

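The slot mouth at (280,85) lines up with the rod axis at (280,200). Descending gently.

Emit:
carry_out(
  commands=[
    [0,0,0,0,0,0.12,0],
    [0,0,0,0,0,0.12,0],
    [0,0,0,0,0,0.12,0],
    [0,0,0,0,0,0.1,0],
    [0,0,0,0,0,0.1,0],
    [0,0,0,0,0,0.1,0],
    [0,0,0,0,0,0,0],
    [0,0,0,0,0,0,0],
    [0,0,0,0,0,0,0],
    [0,0,0,0,0,0,0],
  ],
)

```text
clock: 9.42
ee_pos: [0.5907, 0.0098, 0.1585]
tool_rot: [0.0, 0.994, 0.107, 0.001]
contact_force: [-3.6, 0.2, 13.5]
opening: 0.128
```

Emit:
carry_out(
  commands=[
    [0,0,0,-0.03,0,-0.02,0],
    [0,0,0,0,0,0,0],
    [0,0,-0.3,0,0,0,0],
    [0,0,-0.3,0,0,0,0],
    [0,0,-0.3,0,0,0,0],
    [0,0,-0.3,0,0,0,0],
    [0,0,0,0,0,0,0],
    [0,0,0,0,0,0,0],
    [0,0,0,0,0,0,0],
    [0,0,0,0,0,0,0],
  ],
)

```text
clock: 10.25
ee_pos: [0.5905, 0.0098, 0.1586]
tool_rot: [0.0, 0.987, 0.159, 0.001]
contact_force: [-0.7, 0.2, 7.8]
opening: 0.136
```

```bash
python3 - <<'E'
from h import *
st()
E
```

```text
t 10.25 p [0.5905 0.0098 0.1586] 
 [[0.949, 0.314, 0.003], [0.314, -0.949, 0.0], [0.003, 0.001, -1.0]] F [-0.7  0.2  7.8] M [ 0.06  0.14 -0.03] op 0.136 j7 [-0.01  0.52 -0.13  1.76  0.09  0.86 -1.43]
```

Emit:
carry_out(
  commands=[
    [0,0,0.3,0,0,0,0],
    [0,0,0.3,0,0,0,0],
    [0,0,0.3,0,0,0,0],
    [0,0,0.3,0,0,0,0],
    [0,0,0.3,0,0,0,0],
    [0,0,0.3,0,0,0,0],
    [0,0,0.3,0,0,0,0],
    [0,0,0.3,0,0,0,0],
    [0,0,0,0,0,0,0],
    [0,0,0,0,0,0,0],
  ],
)

```text
clock: 11.08
ee_pos: [0.5906, 0.0097, 0.1586]
tool_rot: [-0.0, 0.998, 0.055, 0.001]
contact_force: [-0.3, -1.1, 6.8]
opening: 0.131
```

Emit:
carry_out(
  commands=[
    [0,0,0.25,0,0,0.01,0],
    [0,0,0.25,0,0,0,0],
    [0,0,0.25,0,0,0,0],
    [0,0,0.25,0,0,0,0],
    [0,0,0.25,0,0,0,0],
    [0,0,0.25,0,0,0,0],
    [0,0,0.25,0,0,0,0],
    [0,0,0.25,0,0,0,0],
    [0,0,0,0,0,0,0],
    [0,0,0,0,0,0,0],
  ],
)

```text
clock: 11.92
ee_pos: [0.5907, 0.0097, 0.1584]
tool_rot: [-0.0, 0.999, -0.032, 0.002]
contact_force: [0.4, 0.2, 8.0]
opening: 0.134
```

```bash
python3 - <<'E'
from h import *
st()
im=cv2.imread('pics/w2.png')
a=cv2.resize(im[60:145,270:365],(475,425),interpolation=cv2.INTER_LANCZOS4);
a=cv2.normalize(cv2.bilateralFilter(a,7,25,5).astype(np.float32),None,0,255,0)
a=np.clip((a-60)*2.6,0,255).astype(np.uint8)
b=cv2.imread('pics/w3.png')[30:215,130:420];b=cv2.resize(b,(475,303));b=np.clip((b.astype(float)-40)*1.4,0,255).astype(np.uint8)
w=np.zeros((425,790,3),np.uint8)
a=a[:,80:395];w[:,:315]=a;w[:303,315:]=b
cv2.imwrite('pics/slot.png',w)
E
```

```text
t 11.9167 p [0.5907 0.0097 0.1584] 
 [[0.998, -0.064, 0.003], [-0.064, -0.998, 0.0], [0.003, -0.0, -1.0]] F [0.4 0.2 8. ] M [-0.05 -0.02 -0.  ] op 0.134 j7 [-0.08  0.52 -0.02  1.76  0.02  0.85 -1.75]Traceback (most recent call last):
  File "<stdin>", line 5, in <module>
cv2.error: OpenCV(4.12.0) /io/opencv/modules/core/src/norm.dispatch.cpp:857: error: (-5:Bad argument) Unknown/unsupported norm type in function 'normalize'
```

```bash
python3 - <<'E'
from h import *
im=cv2.imread('pics/w2.png')
p=arm.camera_params('wrist')
a=cv2.resize(im[60:145,270:365],(475,425),interpolation=cv2.INTER_LANCZOS4);
a=cv2.bilateralFilter(a,7,25,5).astype(float)
a=np.clip((a-40)*2,0,255).astype(np.uint8)
b=cv2.imread('pics/w3.png')[30:215,130:420];b=cv2.resize(b,(475,303));b=np.clip((b.astype(float)-40)*1.4,0,255).astype(np.uint8)
w=np.zeros((425,790,3),np.uint8)
a=a[:,80:395];w[:,:315]=a;w[:303,315:]=b
cv2.imwrite('pics/slot.png',w)
E
```

```text
(no output)
```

View pics/slot.png

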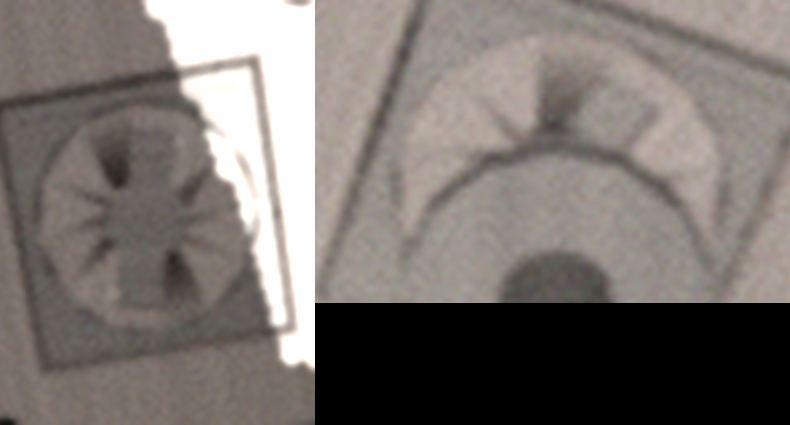

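Seen enlarged, the dark wedges are decoration. The true slot is the flat grey bar from (153,150) to (138,285) in the left view, about −0.42 rad in the world. I'll sweep there gently.

Emit:
carry_out(
  commands=[
    [0,0,0.4,0,0,0,0],
    [0,0,0.4,0,0,0,0],
    [0,0,0.4,0,0,0,0],
    [0,0,0.4,0,0,0,0],
    [0,0,0.4,0,0,0,0],
    [0,0,0.4,0,0,0,0],
    [0,0,0.4,0,0,0,0],
    [0,0,0.4,0,0,0,0],
    [0,0,0,0,0,0,0],
    [0,0,0,0,0,0,0],
  ],
)

```text
clock: 12.75
ee_pos: [0.5894, 0.0096, 0.1571]
tool_rot: [0.0, 0.985, -0.17, 0.0]
contact_force: [0.8, -0.0, -1.7]
opening: 0.135
```

```bash
python3 - <<'E'
from h import *
st()
K=arm.camera_params('wrist')['camera_matrix']
w=dict(arm.camera_params('wrist'))
# camera pose at w2: shift/rotate from now
s,r=st();T=np.array(w['world_from_camera'])
L=np.eye(4);L[:3,:3]=r.as_matrix();L[:3,3]=s['ee_pos']
q=np.array([[.954,-.301,0],[-.301,-.954,0],[0,0,-1]]);M=np.eye(4);M[:3,:3]=q;M[:3,3]=[.5199,.0278,.2361]
w['world_from_camera']=M@np.linalg.inv(L)@T
a=at_z(w,(316.6,90),.09);b=at_z(w,(313.6,117),.09);print(a,b,(a+b)/2,np.arctan2(*(a-b)[1::-1]),np.linalg.norm(a-b))
E
```

```text
t 12.75 p [0.5894 0.0096 0.1571] 
 [[0.942, -0.336, 0.0], [-0.336, -0.942, -0.0], [0.0, 0.0, -1.0]] F [ 0.8 -0.  -1.7] M [ 0.04 -0.17 -0.03] op 0.135 j7 [-0.13  0.52  0.06  1.77 -0.04  0.85 -1.97]
t 12.75 p [0.5894 0.0096 0.1571] 
 [[0.942, -0.336, 0.0], [-0.336, -0.942, -0.0], [0.0, 0.0, -1.0]] F [ 0.8 -0.  -1.7] M [ 0.04 -0.17 -0.03] op 0.135 j7 [-0.13  0.52  0.06  1.77 -0.04  0.85 -1.97]
[0.60030762 0.00587843 0.09      ] [0.57960716 0.01524752 0.09      ] [0.58995739 0.01056298 0.09      ] -0.4250168140296186 0.022721988544447763
```

The force vanished and z dropped, so the lugs are in the slot. I'll centre on the slot and lower onto the face.

Emit:
carry_out(
  commands=[
    [0,0,0.4,0,0,0,0],
    [0,0,0.3,0,0,0.04,0],
    [0,0,0,0,0,0.06,0],
    [0,0,0,0,0,0.06,0],
    [0,0,0,0,0,0.06,0],
    [0,0,0,0,0,0.06,0],
    [0,0,0,0,0,0.06,0],
    [0,0,0,0,0,0,0],
    [0,0,0,0,0,0,0],
    [0,0,0,0,0,0,0],
  ],
)

```text
clock: 13.58
ee_pos: [0.5894, 0.0096, 0.1488]
tool_rot: [-0.0, 0.98, -0.201, -0.0]
contact_force: [1.1, -0.0, -2.4]
opening: 0.133
```

```bash
python3 - <<'E'
from h import *
st()
E
```

```text
t 13.5833 p [0.5894 0.0096 0.1488] 
 [[0.919, -0.393, -0.0], [-0.393, -0.919, 0.0], [-0.0, -0.0, -1.0]] F [ 1.1 -0.  -2.4] M [-0.02 -0.29 -0.03] op 0.133 j7 [-0.14  0.53  0.07  1.78 -0.05  0.83 -2.02]
```

Emit:
carry_out(
  commands=[
    [0,0,0,0,0,0.02,0],
    [0,0,0,0,0,0.02,0],
    [0,0,0,0,0,0.02,0],
    [0,0,0,0,0,0.02,0],
    [0,0,0,0,0,0.01,0],
    [0,0,0,0,0,0,0],
    [0,0,0,0,0,0,0],
    [0,0,0,0,0,0,0],
    [0,0,0,0,0,0,0],
    [0,0,0,0,0,0,0],
  ],
)

```text
clock: 14.42
ee_pos: [0.5894, 0.0096, 0.1466]
tool_rot: [-0.0, 0.98, -0.201, -0.0]
contact_force: [1.4, 0.5, -0.9]
opening: 0.131
```

Emit:
carry_out(
  commands=[
    [0,0,0,0,0,0.01,0],
    [0,0,0,0,0,0.01,0],
    [0,0,0,0,0,0.01,0],
    [0,0,0,0,0,0.01,0],
    [0,0,0,0,0,0,0],
    [0,0,0,0,0,0,0],
    [0,0,0,0,0,0,0],
    [0,0,0,0,0,0,0],
    [0,0,0,0,0,0,0],
    [0,0,0,0,0,0,0],
  ],
)

```text
clock: 15.25
ee_pos: [0.5895, 0.0095, 0.1464]
tool_rot: [-0.0, 0.98, -0.201, 0.0]
contact_force: [-1.7, -0.3, 8.5]
opening: 0.133
```

Seated: 8.5 N at the expected height. Now clockwise.

Emit:
carry_out(
  commands=[
    [0,0,0.4,0,0,-0.01,0],
    [0,0,0.9,0,0,0,0],
    [0,0,0.9,0,0,0,0],
    [0,0,0.9,0,0,0,0],
    [0,0,0.9,0,0,0,0],
    [0,0,0.9,0,0,0,0],
    [0,0,0.9,0,0,0,0],
    [0,0,0.9,0,0,0,0],
    [0,0,0.8,0,0,0,0],
    [0,0,0,0,0,0,0],
  ],
)

```text
clock: 16.08
ee_pos: [0.5901, 0.0096, 0.1464]
tool_rot: [-0.0, 0.862, -0.507, 0.001]
contact_force: [-0.3, 0.4, 5.6]
opening: 0.131
```

```bash
python3 - <<'E'
from h import *
s,r=st();m=r.as_matrix();print(np.arctan2(m[1,0],m[0,0]))
E
```

```text
t 16.0833 p [0.5901 0.0096 0.1464] 
 [[0.486, -0.874, 0.002], [-0.874, -0.486, -0.0], [0.001, -0.001, -1.0]] F [-0.3  0.4  5.6] M [-0.05 -0.11  0.01] op 0.131 j7 [-0.26  0.55  0.26  1.78 -0.18  0.83 -2.55]
-1.062807495068008
```

Emit:
carry_out(
  commands=[
    [0,0,0.25,0,0,0,0],
    [0,0,0.25,0,0,0,0],
    [0,0,0.25,0,0,0,0],
    [0,0,0.25,0,0,0,0],
    [0,0,0.25,0,0,0,0],
    [0,0,0.25,0,0,0,0],
    [0,0,0.25,0,0,0,0],
    [0,0,0.25,0,0,0,0],
    [0,0,0,0,0,0,0],
    [0,0,0,0,0,0,0],
  ],
)

```text
clock: 16.92
ee_pos: [0.5901, 0.0095, 0.1465]
tool_rot: [-0.0, 0.816, -0.578, 0.001]
contact_force: [0.1, 0.1, 4.6]
opening: 0.132
```

```bash
python3 - <<'E'
from h import *
s,r=st();m=r.as_matrix();print(np.arctan2(m[1,0],m[0,0]))
E
```

```text
t 16.9167 p [0.5901 0.0095 0.1465] 
 [[0.332, -0.943, 0.002], [-0.943, -0.332, 0.0], [0.001, -0.002, -1.0]] F [0.1 0.1 4.6] M [-0.12 -0.16 -0.02] op 0.132 j7 [-0.3   0.56  0.31  1.79 -0.22  0.83 -2.68]
-1.2328203386852483
```

Emit:
carry_out(
  commands=[
    [0,0,0.15,0,0,0,0],
    [0,0,0.15,0,0,0,0],
    [0,0,0.15,0,0,0,0],
    [0,0,0.15,0,0,0,0],
    [0,0,0,0,0,0,0],
    [0,0,0,0,0,0,0],
    [0,0,0,0,0,0,0],
    [0,0,0,0,0,0,0],
    [0,0,0,0,0,0,0],
    [0,0,0,0,0,0,0],
  ],
)

```text
clock: 17.75
ee_pos: [0.5901, 0.0095, 0.1465]
tool_rot: [-0.001, 0.801, -0.599, 0.001]
contact_force: [1.2, -1.0, 6.1]
opening: 0.136
```

```bash
python3 - <<'E'
from h import *
s,r=st();m=r.as_matrix();print(np.arctan2(m[1,0],m[0,0]))
E
```

```text
t 17.75 p [0.5901 0.0095 0.1465] 
 [[0.282, -0.959, 0.002], [-0.959, -0.282, 0.0], [0.0, -0.002, -1.0]] F [ 1.2 -1.   6.1] M [-0.11 -0.18 -0.06] op 0.136 j7 [-0.31  0.56  0.33  1.79 -0.24  0.83 -2.72]
-1.2850374113579255
```

Emit:
carry_out(
  commands=[
    [0,0,0.15,0,0,0,0],
    [0,0,0.15,0,0,0,0],
    [0,0,0.15,0,0,0,0],
    [0,0,0.15,0,0,0,0],
    [0,0,0,0,0,0,0],
    [0,0,0,0,0,0,0],
    [0,0,0,0,0,0,0],
    [0,0,0,0,0,0,0],
    [0,0,0,0,0,0,0],
    [0,0,0,0,0,0,0],
  ],
)

```text
clock: 18.58
ee_pos: [0.59, 0.0095, 0.1465]
tool_rot: [-0.0, 0.785, -0.62, 0.001]
contact_force: [1.0, 0.4, 7.4]
opening: 0.132
```

```bash
python3 - <<'E'
from h import *
s,r=st();m=r.as_matrix();print(np.arctan2(m[1,0],m[0,0]))
E
```

```text
t 18.5833 p [0.59   0.0095 0.1465] 
 [[0.231, -0.973, 0.001], [-0.973, -0.231, 0.0], [0.0, -0.001, -1.0]] F [1.  0.4 7.4] M [-0.17 -0.1   0.11] op 0.132 j7 [-0.33  0.56  0.37  1.79 -0.26  0.84 -2.75]
-1.3377728915393061
```

The moment rose to +0.11 N m at about 0.92 rad past the slot, so it is at the stop. Pulling straight up slowly.

Emit:
carry_out(
  commands=[
    [0,0,0,0,0,-0.04,0],
    [0,0,0,0,0,-0.06,0],
    [0,0,0,0,0,-0.08,0],
    [0,0,0,0,0,-0.1,0],
    [0,0,0,0,0,-0.1,0],
    [0,0,0,0,0,-0.1,0],
    [0,0,0,0,0,-0.1,0],
    [0,0,0,0,0,-0.1,0],
    [0,0,0,0,0,-0.1,0],
    [0,0,0,0,0,-0.1,0],
  ],
  squeeze=80,
)

```text
clock: 19.42
ee_pos: [0.5893, 0.0097, 0.1686]
tool_rot: [-0.0, 0.784, -0.62, -0.0]
contact_force: [0.2, 0.3, -3.9]
opening: 0.128
```

Emit:
carry_out(
  commands=[
    [0,0,0,0,0,-0.1,0],
    [0,0,0,0,0,-0.1,0],
    [0,0,0,0,0,-0.1,0],
    [0,0,0,0,0,-0.1,0],
    [0,0,0,0,0,-0.1,0],
    [0,0,0,0,0,-0.1,0],
    [0,0,0,0,0,-0.1,0],
    [0,0,0,0,0,-0.1,0],
    [0,0,0,0,0,-0.05,0],
    [0,0,0,0,0,0,0],
  ],
)

```text
clock: 20.25
ee_pos: [0.5896, 0.0095, 0.1894]
tool_rot: [-0.0, 0.784, -0.62, 0.0]
contact_force: [0.7, 0.5, -2.9]
opening: 0.129
```

```bash
python3 - <<'E'
from h import *
s,r=st();m=r.as_matrix();print(np.arctan2(m[1,0],m[0,0]))
E
```

```text
t 20.25 p [0.5896 0.0095 0.1894] 
 [[0.231, -0.973, 0.0], [-0.973, -0.231, 0.0], [0.0, -0.0, -1.0]] F [ 0.7  0.5 -2.9] M [-0.01 -0.03 -0.03] op 0.129 j7 [-0.36  0.52  0.41  1.74 -0.25  0.93 -2.76]
-1.3381707290014107
```

```bash
python3 - <<'E'
from h import *
im,p=snap('wrist','w4.png');sc,q=snap('scene','s4.png')
c=proj(q,[[.5896,.0095,.11]])[0];print(c)
x,y=c.astype(int)
a=cv2.resize(im[140:340,230:410,::-1],(400,444));b=cv2.resize(sc[y-45:y+45,x-40:x+40,::-1],(395,444),interpolation=cv2.INTER_CUBIC)
cv2.imwrite('pics/v11.png',np.hstack([a,b]))
E
```

```text
[304.38802744 213.81488378]
```

View pics/v11.png

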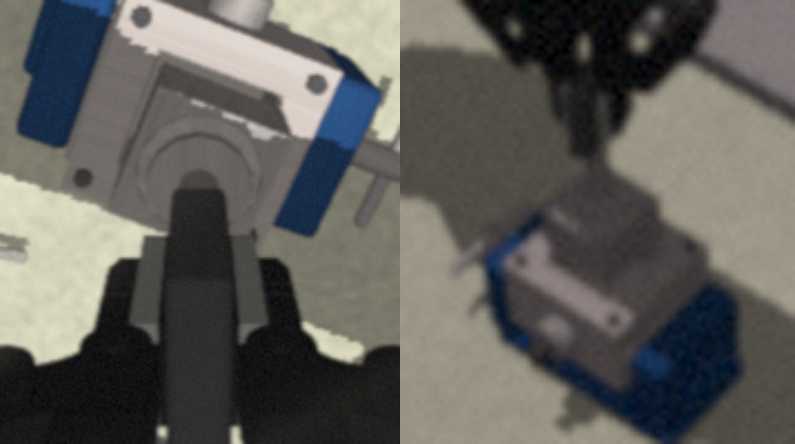

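The plug hangs on the rod, clear of the housing: the empty pocket shows at about (220,95) on the left, and the plug is raised at about (600,210) on the right. I'll lift slightly and turn back slowly to ease joint 7.

Emit:
carry_out(
  commands=[
    [0,0,-0.1,0,0,-0.1,0],
    [0,0,-0.3,0,0,-0.2,0],
    [0,0,-0.5,0,0,-0.2,0],
    [0,0,-0.8,0,0,-0.1,0],
    [0,0,-1,0,0,0,0],
    [0,0,-1,0,0,0,0],
    [0,0,-1,0,0,0,0],
    [0,0,-1,0,0,0,0],
    [0,0,-0.8,0,0,0,0],
    [0,0,-0.5,0,0,0,0],
  ],
)

```text
clock: 21.18
ee_pos: [0.5895, 0.0094, 0.2045]
tool_rot: [-0.0, 0.936, -0.353, 0.0]
contact_force: [0.4, -0.2, -3.0]
opening: 0.126
```

```bash
python3 - <<'E'
from h import *
s,r=st()
print(r.inv().apply(np.array([.525,.285,s['ee_pos'][2]])-s['ee_pos'])/.025)
E
```

```text
t 21.1833 p [0.5895 0.0094 0.2045] 
 [[0.75, -0.661, 0.0], [-0.661, -0.75, -0.0], [0.0, -0.0, -1.0]] F [ 0.4 -0.2 -3. ] M [-0.01 -0.02 -0.01] op 0.126 j7 [-0.25  0.48  0.24  1.72 -0.13  0.96 -2.25]
[-9.22244397e+00 -6.56836846e+00 -1.43501120e-03]
```

Emit:
carry_out(
  commands=[
    [0,0,0,-0.2,-0.14,0,0],
    [0,0,0,-0.4,-0.28,0,0],
    [0,0,0,-0.6,-0.43,0,0],
    [0,0,0,-0.7,-0.5,0,0],
    [0,0,0,-0.7,-0.5,0,0],
    [0,0,0,-0.7,-0.5,0,0],
    [0,0,0,-0.7,-0.5,0,0],
    [0,0,0,-0.7,-0.5,0,0],
    [0,0,0,-0.7,-0.5,0,0],
    [0,0,0,-0.7,-0.5,0,0],
  ],
)

```text
clock: 22.02
ee_pos: [0.5467, 0.1947, 0.2042]
tool_rot: [-0.0, 0.935, -0.356, -0.0]
contact_force: [0.2, -0.1, -2.7]
opening: 0.128
```

Emit:
carry_out(
  commands=[
    [0,0,0,-0.7,-0.5,0,0],
    [0,0,0,-0.7,-0.5,0,0],
    [0,0,0,-0.7,-0.5,0,0],
    [0,0,0,-0.5,-0.35,0,0],
    [0,0,0,-0.3,-0.22,0,0],
    [0,0,0,-0.2,-0.15,0,0],
    [0,0,0,0,0,0,0],
    [0,0,0,0,0,0,0],
    [0,0,0,0,0,0,0],
    [0,0,0,0,0,0,0],
  ],
)

```text
clock: 22.85
ee_pos: [0.5272, 0.2839, 0.2042]
tool_rot: [0.0, 0.934, -0.357, 0.0]
contact_force: [0.1, -0.1, -3.2]
opening: 0.129
```

```bash
python3 - <<'E'
from h import *
s,r=st()
im,p=snap('wrist','w5.png');t,q=snap('top','t5.png')
e=np.array(s['ee_pos'])
print(proj(q,[[e[0],e[1],.003]]))
# plug footprint expected on floor, and at current height, drawn
a=im[:,:,::-1].copy()
def box(z,col):
    y=-.73+1.338-.13-0.0
    y=-.13+.607
    B=R.from_euler('z',y).apply([[.022,.022,0],[-.022,.022,0],[-.022,-.022,0],[.022,-.022,0]])+[e[0],e[1],z]
    cv2.polylines(a,[proj(p,B).astype(int)],True,col,1)
box(.003,(0,0,255));box(e[2]-.0565+.0,(0,255,0))
cv2.imwrite('pics/v12.png',a)
E
```

```text
t 22.85 p [0.5272 0.2839 0.2042] 
 [[0.746, -0.666, 0.0], [-0.666, -0.746, -0.0], [0.0, 0.0, -1.0]] F [ 0.1 -0.1 -3.2] M [-0.   -0.03  0.02] op 0.129 j7 [-0.72  0.5   0.24  1.69 -0.13  0.97 -2.74]
[[240.49222647 228.61231151]]
```

View pics/v12.png

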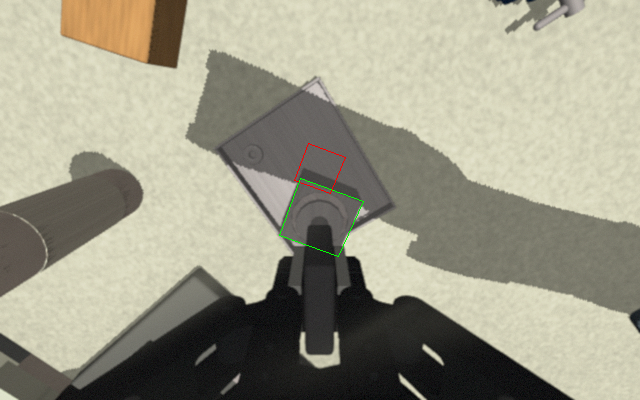

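The plug hangs level. The predicted landing square, centred at about (322,167), lies on the clear tray floor, away from the bearing at (254,154). I'll shift slightly toward the middle and lower.

Emit:
carry_out(
  commands=[
    [0,0,0,0,-0.15,0.2,0],
    [0,0,0,0,-0.15,0.4,0],
    [0,0,0,0,0,0.6,0],
    [0,0,0,0,0,0.7,0],
    [0,0,0,0,0,0.7,0],
    [0,0,0,0,0,0.6,0],
    [0,0,0,0,0,0.5,0],
    [0,0,0,0,0,0.3,0],
    [0,0,0,0,0,0.15,0],
    [0,0,0,0,0,0,0],
  ],
)

```text
clock: 23.78
ee_pos: [0.5315, 0.2906, 0.0992]
tool_rot: [0.001, 0.935, -0.356, -0.0]
contact_force: [-1.2, -0.3, -3.2]
opening: 0.135
```

Emit:
carry_out(
  commands=[
    [0,0,0,0,0,0.04,0],
    [0,0,0,0,0,0.04,0],
    [0,0,0,0,0,0.04,0],
    [0,0,0,0,0,0.04,0],
    [0,0,0,0,0,0.03,0],
    [0,0,0,0,0,0.03,0],
    [0,0,0,0,0,0,0],
    [0,0,0,0,0,0,0],
    [0,0,0,0,0,0,0],
    [0,0,0,0,0,0,0],
  ],
)

```text
clock: 24.62
ee_pos: [0.5318, 0.2908, 0.0948]
tool_rot: [-0.0, 0.935, -0.356, 0.0]
contact_force: [-0.0, -0.5, -3.5]
opening: 0.128
```

Emit:
carry_out(
  commands=[
    [0,0,0,0,0,0.02,0],
    [0,0,0,0,0,0.02,0],
    [0,0,0,0,0,0.02,0],
    [0,0,0,0,0,0.02,0],
    [0,0,0,0,0,0.02,0],
    [0,0,0,0,0,0.02,0],
    [0,0,0,0,0,0,0],
    [0,0,0,0,0,0,0],
    [0,0,0,0,0,0,0],
    [0,0,0,0,0,0,0],
  ],
)

```text
clock: 25.45
ee_pos: [0.5318, 0.2908, 0.0919]
tool_rot: [-0.0, 0.935, -0.356, 0.0]
contact_force: [-0.8, 0.7, -1.7]
opening: 0.128
```

Emit:
carry_out(
  commands=[
    [0,0,0,0,0,0.015,0],
    [0,0,0,0,0,0.015,0],
    [0,0,0,0,0,0.015,0],
    [0,0,0,0,0,0,0],
    [0,0,0,0,0,0,0],
    [0,0,0,0,0,0,0],
    [0,0,0,0,0,0,0],
    [0,0,0,0,0,0,0],
    [0,0,0,0,0,0,0],
    [0,0,0,0,0,0,0],
  ],
)

```text
clock: 26.28
ee_pos: [0.532, 0.2909, 0.0915]
tool_rot: [-0.0, 0.935, -0.356, 0.0]
contact_force: [-3.1, -0.8, 6.5]
opening: 0.131
```

Contact came at the expected height (TCP 0.0915), so the collar is still on the face. Releasing.

Emit:
carry_out(
  commands=[
    [0,0,0,0,0,-0.015,0],
    [0,0,0,0,0,0,0.15],
    [0,0,0,0,0,0,0.2],
    [0,0,0,0,0,0,0.3],
    [0,0,0,0,0,0,0.45],
    [0,0,0,0,0,0,0.6],
    [0,0,0,0,0,0,0.6],
    [0,0,0,0,0,0,0.6],
    [0,0,0,0,0,0,0.6],
    [0,0,0,0,0,0,0.6],
  ],
  squeeze=20,
)

```text
clock: 27.12
ee_pos: [0.5318, 0.2908, 0.091]
tool_rot: [-0.0, 0.935, -0.356, -0.0]
contact_force: [-0.1, 0.3, -0.1]
opening: 0.608
```

Emit:
carry_out(
  commands=[
    [0,0,0,0,0,-0.3,0.6],
    [0,0,0,0,0,-0.5,0.6],
    [0,0,0,0,0,-0.7,0.6],
    [0,0,0,0,0,-0.7,0.6],
    [0,0,0,0,0,-0.7,0.6],
    [0,0,0,0,0,-0.7,0.6],
    [0,0,0,0,0,-0.7,0.6],
    [0,0,0,0,0,-0.7,0.6],
    [0,0,0,0,0,0,0.6],
    [0,0,0,0,0,0,0.6],
  ],
)

```text
clock: 27.95
ee_pos: [0.5322, 0.291, 0.2174]
tool_rot: [-0.001, 0.935, -0.356, 0.001]
contact_force: [-1.0, 0.4, -0.3]
opening: 0.599
```

```bash
python3 - <<'E'
from h import *
s,r=st();im,p=snap('wrist','w6.png');t,q=snap('top','t6.png')
# handle top expected: rod axis at (.532,.2909), handle top z = .003+.032-.0213+.1175
g=np.array([.532,.2909])
print('exp handle',proj(p,[[*g,.131]]),'bearing',)
gray=cv2.cvtColor(im,cv2.COLOR_RGB2GRAY).astype(int)
c=proj(p,[[*g,.131]])[0].astype(int)
print(gray[c[1]-40:c[1]+41:8,c[0]-40:c[0]+41:5])
E
```

```text
t 27.95 p [0.5322 0.291  0.2174] 
 [[0.747, -0.665, 0.002], [-0.665, -0.747, 0.001], [0.001, -0.002, -1.0]] F [-1.   0.4 -0.3] M [-0.01  0.05 -0.04] op 0.599 j7 [-0.74  0.5   0.25  1.66 -0.14  1.01 -2.74]
exp handle [[320.80728445 204.03934058]] bearing
[[ 94  96  96 100  88  87  93  94  93  95  98  98  94  95  97  93  92]
 [ 96 100  95  96  92  91  95  34  34  29  94  96  94  96  98  95  96]
 [176 181 185 111  96  94  97  41  39  40  96  98  98  97  96  92  98]
 [176 176 177 183 149  95  93  46  45  48 102  97 100  96  98 101  97]
 [174 177 177 178 182 183 181  48  50  49  96 187 184 154  94  97  99]
 [170 171 174 175 176 177 181  53  52  51 185 181 183 178 183 184 187]
 [ 73 173 170 177 173 176 177  56  57  52 177 182 178 179 175 181 182]
 [179  76 172 165 174 172 174  58  58  48 178 176 177 177 175  89  61]
 [202 186  84 170 173 176 170  57  54  51 179 175  92  64  72 175 207]
 [202 199 195 101 166 170 178 171 175 118  68  71 164 204 207 201 203]
 [201 199 204 197 126 141 136  79  67 154 203 208 210 211 210 206 212]]
```

```bash
python3 -c "
from cell import arm
print(arm.job_done())"
```

```text
the job is handed in; nothing more can be done
None
```

The plug, with the rod still screwed in, is standing in the tray. I let go and handed the job in at about 28 s. No verdict was reported.

**What I did:** I took the dark-handled rod from the stand and found the slot by sweeping and feel. I then lowered the collar onto the plug, turned it about 0.92 rad clockwise until it resisted, and pulled the plug straight up. I set it down gently in the tray, opened the fingers and backed off.

**Forces:** At the end of each move, pushes into the plug read at most 13.5 N, the twist into the stop about 0.1 N m, and the landing about 6.5 N. Peaks within a move are not reported.

**Last checks:**
- **Collar on the face:** contact with the tray floor came at the height expected for that (TCP 0.0915 m).
- **Rod upright:** after release, the last wrist image has the handle upright within a pixel or two of its predicted place. I checked this from pixel values because all 12 picture views were used.
- **Fingers free:** the gripper ended open, about 127 mm above the position where it let go.

**What disagreed:**
- **Slot angle:** my first reading (+0.215 rad) was wrong because I took decorative dark wedges for the slot. The true slot was near −0.42 rad, so the rod rubbed lightly on the insert face while I searched.
- **Hard stop:** it was felt only as a small rise in twist, not a firm stop.
- **Plug weight:** the wrist force was too noisy to confirm the plug was hanging, so I relied on the camera view for that.
- **Joint 7:** it came within about 0.06 rad of its limit.

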